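# Thread a shift rail through the two bushings of its bracket

## Task

Swing the work lamp on its arm well out of the way of the green bracket (some 70 degrees aside, to the left), then take the steel rail with the red band from the blue rack and lower it, upright, through the upper brass bushing and on through the lower one. Finish while still holding the rail there for me to fit the clips: spanning both bushings, its foot showing below the lower bushing but not resting on the bracket's base. Leave the other two rails and everything else on the bench alone.

Things in the scene. Friction and masses are not known exactly. Their poses are not given: they have to be found in the camera images.
- rail_red_center (a point): Centre (half-way along) of the rail to thread: round steel rod, 14 mm diameter, 150 mm long, about 0.18 kg, with a 26 mm red band at its top end. It stands upright in one of the rack's sockets (which one varies), top end 158 mm above the bench, 103 mm above the rack. z runs up along the rod. Like rails with a white and a black band stand in the other sockets
- rail_red_foot (a point): Centre of the red-banded rail's foot end (its lowest point), 75 mm below its centre; z up along the rod. Foot and top end are hemispheres of 7 mm radius
- rack: Fixed blue block, 210 x 56 x 55 mm high, origin at the centre of its underside, long side along its x. Three upright sockets at x = -70, 0, +70 mm, square, 15.2 mm wide and 47 mm deep, in which the rails stand loose
- bracket: Fixed; origin on the bench, on the upright axis (z) of its two bushings. Grey base plate 100 x 130 x 10 mm (y -50 to +80 mm). A green column, 56 mm wide, at y = 45 to 67 mm, 107 mm high, carries two round brass bushings one above the other, each 34 mm across, 12 mm thick, with a 16.6 mm bore. Free gap of 35 mm between lower bushing and base plate
- upper_bush (a point): Centre of the upper bushing's mouth, at its top face, 107 mm above the bench (the bushing's underside is at 95 mm); axis z
- lower_bush (a point): Centre of the lower bushing's mouth, at its top face, 57 mm above the bench (the bushing's underside is at 45 mm, the base plate's top at 10 mm); axis z
- lamp (a joint): Angle of the lamp arm about its upright post, rad. Near 0 the lamp head hangs over the bushings; it grows as the arm swings to the robot's left (clockwise from above), up to a stop at 1.55; the other way it stops at -0.3. The arm swings stiffly (0.12 N m of friction, under 1 N at the head) and stays where it is left
- lamp_grip (a point): Grip point on the lamp: upright orange pin, 14 mm in diameter, on the black lamp head. The point is on the pin's axis, 203 mm above the bench; the pin rises from 177 mm (top of head and arm) to 225 mm. The head is a disc 66 mm across, underside 154 mm above the bench, 160 mm out from the hinge axis; the arm is 18 mm wide
- lamp_hinge (a point): Point on the upright hinge axis of the lamp arm, at the height of the lamp grip (203 mm); post 20 mm in diameter, its top cap 30 mm across, up to 190 mm, foot disc 80 mm across
- rail_white: Bystander: the rail with the white band, same size as the red-banded one, origin at its foot, standing in the rack
- rail_black: Bystander: the rail with the black band, same size, origin at its foot, standing in the rack
- gear_big: Bystander: dark gear wheel lying flat, 91 mm across, 24 mm high, origin under its centre
- gear_small: Bystander: dark gear wheel lying flat, 67 mm across, 22 mm high, origin under its centre
- bearing: Bystander: steel bearing ring lying flat, 52 mm across, 15 mm high, origin under its centre
- tin: Bystander: red and yellow grease tin with a steel lid, 68 mm in diameter, 90 mm high, origin under its centre
Things that resemble listed ones, but are neither listed nor needed, are in the scene too. Leave any brown look-alike of the bracket alone.

How it is judged:
By the outcome, as a careful person would: the job done as asked, in the order asked, and still so for the second after the job is handed in, while the arm keeps its last pose, push and grip.
It also fails if it takes over 64 s, if anything falls off the work surface, if the arm or the gripper's body presses on something with over 40 N, if the wrist force passes 120 N, or if a joint passes its speed limit or range.

## Robot

A 7-joint arm with a two-finger parallel gripper is mounted at the origin on the work surface. World frame = base frame: x ahead of the robot, y to its left, z up, the work surface at z = 0. Lengths are in m, angles in rad, forces in N, time in s.
With the tool pointing down it reaches from about 0.425 to 0.875 m from the base axis. Payload 4.7 kg.
Tool frame: the origin (TCP) lies midway between the tips of the shut fingers; the grasp point (between the pads) lies 19 mm behind it; z points along the fingers, y is the line along which they close (so a half turn about z gives the same grasp; the last joint's range is limited). The gripper opens to 87 mm and grips with 3 to 60 N. Pads are 19 mm wide; open, the fingers measure 117 mm over their backs; the gripper's body (75 mm by 190 mm) begins 51 mm behind the grasp point.
Start: joints at [0.014, 0.321, -0.07, 1.45, 0.023, 1.371, -0.057], TCP at [0.65, -0, 0.223] pointing down, gripper open.
Joint ranges: [-2.86, 2.86], [-0.3, 2.09], [-1.38, 1.24], [0.06, 2.45], [-1.56, 4.7], [0.09, 2.05], [-2.69, 2.69]. Speed limits (rad/s): [2.57, 2.57, 3.14, 3.14, 3.14, 3.14, 3.14].

## Interface

Orientations are given as a unit quaternion [x, y, z, w].
In Python, from station import manip gives the robot as it stands.
- The arm moves only by the tool move_arm, never from a script. Its argument "plan" is text: rows parted by semicolons, each of 7 numbers parted by spaces: the shift along the tool's x, y, z normalised to -1 to 1, where 1 is 100 mm, then the turn, a rotation vector about the tool's x, y, z normalised to -1 to 1, where 1 is pi rad, then the opening, from -1 (shut) to 1 (fully open). In form: dx dy dz wx wy wz grip; .... A call has 1 to 12 rows; each row is the pose to reach, as a shift and turn from the pose commanded when the call began, along the tool's axes at that moment, turning the shorter way round; what a row does not reach only later rows make up. A row lasts 1/8 s, in which the tool goes at most 62.5 mm and 10.7 degrees, less where a joint would pass 70% of its speed; a pose out of reach is approached as far as the arm can. A call with a number of a shift or a turn outside -1 to 1 is refused whole. A call with a gripper value outside its range is refused whole. The fingers move at their own pace and stop on an object; "newtons" is the grip in N (left out, the last holds). Time passes only in rows, so rows that repeat a pose let the fingers close. It gives the time, the measured TCP pose, the force, the opening and the grip force at its end, in the units of the state.
- manip.get_state(): the state, without advancing time (a new reading comes with each control period).
- manip.get_image(name): name is "scene" or "side" or "wrist"; returns the picture (420x560x3 uint8, red, green, blue); there is no depth.
- manip.camera_params(name): a dict with "intrinsics" (3x3 intrinsics, pixels), "extrinsics" (4x4, takes a point from world to camera coordinates). Camera axes: x right, y up, looking along -z (the intrinsics and any distortion apply to the point x, -y, -z); pixel columns grow to the right and rows downward; lengths in m; the calibration is good to about 2 mm. The wrist camera is an equidistant fisheye: a pixel r from the principal point sees the ray r / f radians off the axis. A picture is of the moment at which its call begins: read the wrist's pose just before it. camera_params takes no time and is no camera call; for the wrist camera it gives the pose at the moment of the call.
- manip.close_job(): hands the job in; it is judged then, once.
Trained networks look in the newest picture that a camera, given by its name, has taken for a name from the list of things; names that differ only in an ending like _2 or _b are one class to them, and where a whole thing is asked for, a point or a joint stands for the part that bears it (a point fixed in the world has none). Each returns a list of dicts, best first, with "conf" (0 to 1); they miss things now and then, are a little off and sometimes report something else, mostly with a low value. They report only what shows in the picture. A call takes as long as a camera call. They do not tell look-alikes from the thing itself.
- manip.boxes_of(label, camera): "at" ([column, row] in pixels, amid what is visible of it).
- manip.cut_out(label, camera): "mask" (420x560 bool, what is visible of it) and "at" ([column, row] in pixels, amid what is visible of it).
- manip.spot_point(label, camera): "at" ([column, row] in pixels: a listed point, or the origin of a listed thing).
The state is a dict: "clock": time; "joint_pos": joint angles; "qvel": joint speeds; "joint_torque": joint torques, N m; "position": TCP position; "ee_rot": TCP orientation; "contact_force": force on the tool from outside, world axes, zero at the start; "moment": the same for the moment, N m; "gripper_width": opening from 0.0 (shut) to 1.0 (fully open); "grip_force": force on a finger pad.
Only numpy, scipy, OpenCV 4.12 (cv2) and the standard library are available. Lean on these libraries where they do the work, as an engineer would, in place of code of your own. Each camera call takes 0.05 s, during which the arm holds its last target. There are 200 camera calls.

## Working session

There is one attempt and no reset: what is moved stays moved. The work goes in short steps, Python scripts to look and compute and a tool call to move; the robot and the scene stay as the last step left them, time stands still between calls to the robot, and variables do not carry over. Pictures are saved under pics/ and viewed, at most 10 in all, crops included, and the job is handed in when it is done.

Besides the shell and the picture viewer there is one more tool, called after "Emit:" as name(argument=value, ...), one argument or row to a line, values as JSON. move_arm: Moves the arm, as the interface text tells. Its arguments: {"type":"object","properties":{"plan":{"type":"string"},"newtons":{"type":"number"}},"required":["plan"]}

```bash
mkdir -p pics; ls; cat > h.py <<'E'
import numpy as np, cv2
from station import manip
from scipy.spatial.transform import Rotation as R
def proj(c,P):
    K=np.array(c['intrinsics']);E=np.array(c['extrinsics']);p=E[:3,:3]@np.array(P)+E[:3,3]
    q=K@np.array([p[0],-p[1],-p[2]]);return q[:2]/q[2]
def ray(c,uv,fish=False):
    K=np.array(c['intrinsics']);E=np.array(c['extrinsics'])
    d=np.array([(uv[0]-K[0,2])/K[0,0],(uv[1]-K[1,2])/K[1,1],1.])
    if fish:
        r=np.hypot(d[0],d[1]);s=np.sin(r)/r if r>1e-9 else 1;d=np.array([d[0]*s,d[1]*s,np.cos(r)])
    d=np.array([d[0],-d[1],-d[2]]);Rt=E[:3,:3].T
    return -Rt@E[:3,3],Rt@d/np.linalg.norm(d)
def atz(c,uv,z,fish=False):
    o,d=ray(c,uv,fish);return o+d*(z-o[2])/d[2]
def tri(rs):
    A=np.zeros((3,3));b=np.zeros(3)
    for o,d in rs:
        M=np.eye(3)-np.outer(d,d);A+=M;b+=M@o
    x=np.linalg.solve(A,b);return x,[np.linalg.norm((np.eye(3)-np.outer(d,d))@(x-o)) for o,d in rs]
def save(n,im): cv2.imwrite('pics/'+n+'.png',cv2.cvtColor(im,cv2.COLOR_RGB2BGR))
E
cat > a.py <<'E'
from h import *
for c in ['scene','side','wrist']:
    save(c+'0',manip.get_image(c))
np.set_printoptions(precision=4,suppress=True)
Z={'rail_red_center':.083,'rail_red_foot':.008,'upper_bush':.107,'lower_bush':.057,'lamp_grip':.203,'lamp_hinge':.203,'rack':0,'bracket':0,'tin':0}
for l,z in Z.items():
    for c in ['scene','side','wrist']:
        cp=manip.camera_params(c)
        for r in manip.spot_point(l,c)[:3]: print(l,c,round(r['conf'],2),np.round(r['at'],1),atz(cp,r['at'],z,c=='wrist'))
print(manip.get_state())
E
python3 a.py
```

```text
pics
rail_red_center scene 0.65 [213.8 303.4] [ 0.6141 -0.254   0.083 ]
rail_red_center side 0.5 [259.9 148.5] [ 0.6155 -0.2592  0.083 ]
upper_bush scene 0.8 [375.3 120.7] [0.4122 0.497  0.107 ]
upper_bush scene 0.69 [265.2 216.1] [ 0.4929 -0.0017  0.107 ]
upper_bush side 0.71 [274.2 207.2] [ 0.496  -0.0002  0.107 ]
upper_bush side 0.51 [267.3 165.5] [ 0.5622 -0.16    0.107 ]
upper_bush wrist 0.67 [117.8 211.7] [ 0.4965 -0.0039  0.107 ]
lower_bush scene 0.91 [266.5 229. ] [ 0.5037 -0.0062  0.057 ]
lower_bush scene 0.82 [372.9 129.8] [0.4071 0.5025 0.057 ]
lower_bush side 0.74 [271.9 216.2] [ 0.5061 -0.013   0.057 ]
lower_bush side 0.67 [245.  401.1] [0.4154 0.4981 0.057 ]
lower_bush side 0.27 [305.3 177.3] [ 0.4548 -0.1959  0.057 ]
lower_bush wrist 0.85 [135.9 198.7] [ 0.4947 -0.0045  0.057 ]
lamp_grip scene 0.8 [253.4 219.7] [ 0.5352 -0.068   0.203 ]
lamp_grip side 0.78 [265.  164.9] [ 0.5358 -0.0514  0.203 ]
lamp_grip side 0.25 [281.3 173.4] [ 0.486  -0.0306  0.203 ]
lamp_hinge side 0.59 [210.2 176.1] [0.6572 0.0296 0.203 ]
lamp_hinge wrist 0.59 [289.5 189.1] [0.6576 0.0398 0.203 ]
[... 459 characters left out ...]
 wrist 0.57 [156.  184.6] [ 0.4985 -0.0015  0.    ]
tin scene 0.91 [138.3 325.5] [ 0.5106 -0.4348  0.    ]
tin side 0.64 [303.4 148.7] [ 0.5067 -0.3995  0.    ]
{'clock': 1.5, 'joint_pos': array([ 0.0141,  0.321 , -0.0702,  1.4505,  0.0226,  1.3708, -0.0569]), 'qvel': array([-0.    , -0.0025, -0.0001, -0.0011, -0.0005,  0.0002,  0.0007]), 'joint_torque': array([  0.0007, -49.1086,  -0.4024, -31.2758,  -0.0635,   0.0338,
         0.0001]), 'position': array([ 0.65  , -0.    ,  0.2226]), 'ee_rot': array([ 0.7071,  0.7071, -0.    ,  0.    ]), 'contact_force': array([-0.275 , -0.1872, -0.4196]), 'moment': array([-0.0235,  0.0003,  0.0023]), 'grip_force': 0.0, 'gripper_width': 1.0017189760200371}
```

View pics/scene0.png

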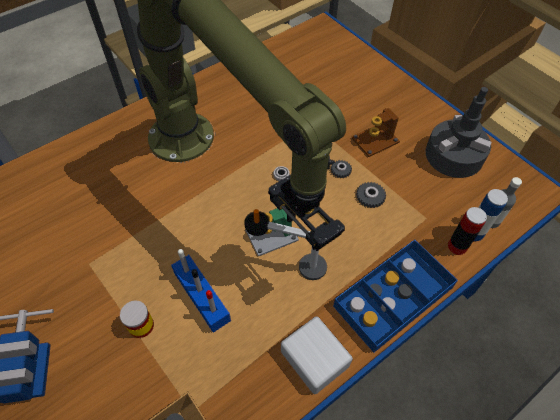

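View pics/side0.png

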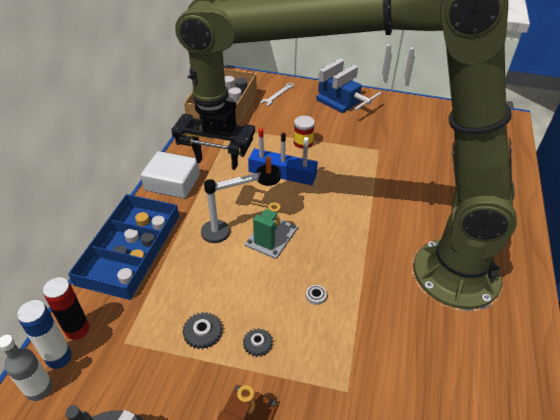

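View pics/wrist0.png

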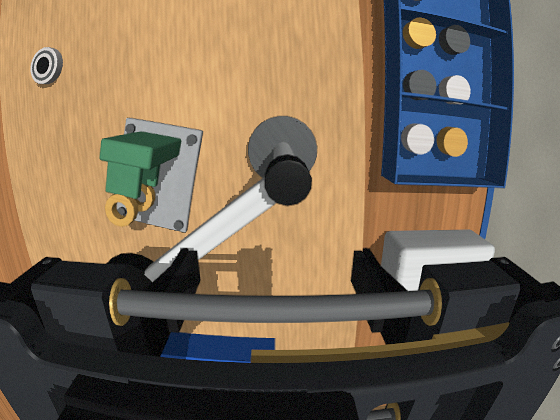

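The scene shows the lamp head (pin near scene (256,215), side (268,165)) over the green bracket near scene (268,230). The hinge post is at side (211,187), and the red rail is the rack's far-end one (scene (210,295), side (262,132)). The brown bracket near scene (375,130) is the look-alike, so I'll leave it. Next I'll triangulate.

```bash
cat > b.py <<'E'
from h import *
np.set_printoptions(precision=4,suppress=True)
cam={c:manip.camera_params(c) for c in ['scene','side','wrist']}
im={c:cv2.imread(f'pics/{c}0.png') for c in cam}
def cc(c,lo,hi,box):
    x0,y0,x1,y1=box;h=cv2.cvtColor(im[c][y0:y1,x0:x1],cv2.COLOR_BGR2HSV);m=cv2.inRange(h,lo,hi)
    n,_,s,ce=cv2.connectedComponentsWithStats(m);i=1+np.argmax(s[1:,4]);print(c,s[i],ce[i]);return ce[i]+[x0,y0]
a=cc('scene',(5,150,90),(14,255,255),(235,195,275,235));b=cc('side',(3,150,70),(14,255,255),(255,145,285,185))
print('pin',a,b,tri([ray(cam['scene'],a),ray(cam['side'],b)]))
for l,p in {'rail':((213.8,303.4),(259.9,148.5)),'upper':((265.2,216.1),(274.2,207.2)),'lower':((266.5,229),(271.9,216.2)),'bracket':((268.7,236.5),(272.6,233.4)),'rack':((202.2,296.9),(282.6,171.3))}.items():
    print(l,tri([ray(cam['scene'],p[0]),ray(cam['side'],p[1])]))
# red band: top part
a=cc('scene',(0,150,90),(4,255,255),(195,275,225,310));b=cc('side',(0,150,90),(4,255,255),(250,120,275,150))
print('band',a,b,tri([ray(cam['scene'],a),ray(cam['side'],b)]))
print('hinge cap wrist', atz(cam['wrist'],(289,178),.19,True), 'side', atz(cam['side'],(210.5,184),.19))
E
python3 b.py
```

```text
scene [19 14  5  6 18] [20.7778 16.0556]
side [11 12  5 16 68] [12.9559 20.4559]
pin [255.7778 211.0556] [267.9559 165.4559] (array([ 0.5236, -0.0483,  0.2081]), [np.float64(0.0033335309395771764), np.float64(0.0033335309395772865)])
rail (array([ 0.6148, -0.2548,  0.0862]), [np.float64(0.0007043006333065396), np.float64(0.0007043006333063953)])
upper (array([ 0.4947, -0.0012,  0.1073]), [np.float64(0.0016661992992849702), np.float64(0.0016661992992849143)])
lower (array([ 0.5054, -0.0082,  0.0617]), [np.float64(0.0007023914557307809), np.float64(0.0007023914557307804)])
bracket (array([0.5006, 0.002 , 0.0037]), [np.float64(0.0009252826546249224), np.float64(0.0009252826546250004)])
rack (array([ 0.5439, -0.2585,  0.0061]), [np.float64(0.0027839070121735408), np.float64(0.002783907012173548)])
scene [11 16  6  5 20] [13.5 18.3]
side [ 9  9  4  8 31] [10.5484 12.3871]
band [208.5 293.3] [260.5484 132.3871] (array([ 0.6115, -0.259 ,  0.1457]), [np.float64(0.0007597934065493432), np.float64(0.0007597934065489739)])
hinge cap wrist [0.6578 0.0437 0.19  ] side [0.6519 0.0443 0.19  ]
```

Emit:
move_arm(
  plan="0 0 -0.45 0 0 0 1; -0.2 -0.5 -0.45 0 0 0 1; -0.45 -0.95 -0.45 0 0 0 1; -0.45 -0.95 -0.45 0 0 0 1; -0.45 -0.95 -0.45 0 0 0 1",
)

```text
clock: 2.12
position: [0.5554, -0.0447, 0.268]
ee_rot: [0.707, 0.707, 0.001, 0.0]
contact_force: [0.8, 0.3, -0.2]
gripper_width: 1.0
grip_force: 0.0
```

```bash
cat > c.py <<'E'
import sys
from h import *
np.set_printoptions(precision=4,suppress=True)
tag=sys.argv[1]; Z=dict(rail_red_center=.083,upper_bush=.107,lower_bush=.057,lamp_grip=.203,lamp_hinge=.203,bracket=0,rack=0)
s=manip.get_state();print(s['clock'],s['position'],s['ee_rot'],s['gripper_width'])
for c in ['scene','side','wrist']:
    cp=manip.camera_params(c);save(c+tag,manip.get_image(c));np.savez(f'pics/{c}{tag}.npz',**{k:np.array(cp[k]) for k in ('intrinsics','extrinsics')})
    for l in sys.argv[2:]:
        for r in manip.spot_point(l,c)[:2]: print(l,c,round(r['conf'],2),np.round(r['at'],1),atz(cp,r['at'],Z[l],c=='wrist'))
E
python3 c.py 1 lamp_grip lamp_hinge
```

```text
2.125 [ 0.5554 -0.0447  0.268 ] [0.7071 0.7071 0.0006 0.0004] 1.0002827881493326
lamp_grip scene 0.72 [254.3 216.3] [ 0.5282 -0.0602  0.203 ]
lamp_grip scene 0.52 [216.4 304.2] [ 0.67   -0.2684  0.203 ]
lamp_hinge scene 0.86 [320.5 227.8] [0.6567 0.0521 0.203 ]
lamp_hinge scene 0.18 [201.4 292.7] [ 0.6254 -0.2804  0.203 ]
lamp_grip side 0.92 [264.8 164.3] [ 0.537  -0.0536  0.203 ]
lamp_grip wrist 0.59 [240.  240.2] [ 0.5284 -0.0548  0.203 ]
lamp_hinge wrist 0.77 [416.  115.4] [0.6575 0.0416 0.203 ]
```

Emit:
move_arm(
  plan="-0.08 -0.26 0 0 0 0 1; -0.08 -0.26 0 0 0 0 1; -0.08 -0.26 0.4 0 0 0 1; -0.08 -0.26 0.8 0 0 0 1; -0.08 -0.26 0.8 0 0 0 1; -0.08 -0.26 0.8 0 0 0 1",
)

```text
clock: 3.32
position: [0.5302, -0.0529, 0.1891]
ee_rot: [0.707, 0.707, 0.001, 0.001]
contact_force: [-0.1, -0.5, 0.3]
gripper_width: 1.004
grip_force: 0.0
```

Emit:
move_arm(
  newtons=8,
  plan="0 0 0 0 0 0 -0.3; 0 0 0 0 0 0 -0.6; 0 0 0 0 0 0 -0.8; 0 0 0 0 0 0 -1; 0 0 0 0 0 0 -1; 0 0 0 0 0 0 -1",
)

```text
clock: 4.08
position: [0.529, -0.053, 0.1876]
ee_rot: [0.707, 0.707, 0.0, 0.0]
contact_force: [0.7, -0.0, -0.1]
gripper_width: 0.4
grip_force: 0.0
```

Emit:
move_arm(
  plan="0 0 0 0 0 0 -1; 0 0 0 0 0 0 -1; 0 0 0 0 0 0 -1; 0 0 0 0 0 0 -1; 0 0 0 0 0 0 -1",
)

```text
clock: 4.7
position: [0.5293, -0.0528, 0.1876]
ee_rot: [0.707, 0.707, 0.0, 0.0]
contact_force: [2.5, -0.0, -0.8]
gripper_width: 0.159
grip_force: 8.0
```

```bash
python3 c.py 2 lamp_hinge lamp_grip
```

```text
4.7 [ 0.5293 -0.0528  0.1876] [0.707  0.7072 0.0003 0.0002] 0.1585234064708869
lamp_hinge scene 0.58 [321.5 229.4] [0.6618 0.051  0.203 ]
lamp_grip scene 0.71 [254.1 218.3] [ 0.5329 -0.0641  0.203 ]
lamp_hinge side 0.56 [212.  180.2] [0.6472 0.043  0.203 ]
lamp_grip wrist 0.58 [276.3 283. ] [ 0.5292 -0.0542  0.203 ]
```

Emit:
move_arm(
  plan="0.08 -0.06 0 0 0 0 -1; 0.17 -0.115 0 0 0 0 -1; 0.30 -0.18 0 0 0 0 -1; 0.425 -0.23 0 0 0 0 -1; 0.56 -0.275 0 0 0 0 -1; 0.69 -0.305 0 0 0 0 -1; 0.83 -0.325 0 0 0 0 -1; 0.97 -0.33 0 0 0 0 -1; 0.97 -0.33 0 0 0 0 -1",
)

```text
clock: 6.28
position: [0.4974, 0.0453, 0.1876]
ee_rot: [0.706, 0.708, 0.001, 0.001]
contact_force: [8.9, 0.5, -7.0]
gripper_width: 0.161
grip_force: 8.0
```

Emit:
move_arm(
  plan="0.14 0.01 0 0 0 0 -1; 0.28 0.025 0 0 0 0 -1; 0.42 0.055 0 0 0 0 -1; 0.55 0.1 0 0 0 0 -1; 0.68 0.15 0 0 0 0 -1; 0.80 0.215 0 0 0 0 -1; 0.90 0.28 0 0 0 0 -1; 0.99 0.35 0 0 0 0 -1; 0.99 0.35 0 0 0 0 -1; 0.99 0.35 0 0 0 0 -1",
)

```text
clock: 7.52
position: [0.5336, 0.1383, 0.1878]
ee_rot: [0.708, 0.706, -0.001, 0.004]
contact_force: [8.8, -6.8, -3.7]
gripper_width: 0.159
grip_force: 8.0
```

Emit:
move_arm(
  plan="0 0 0 0 0 0 0; 0 0 0 0 0 0 0; 0 0 0 0 0 0 0; 0 0 0 0 0 0 0; 0 0 -0.35 0 0 0 0.2; 0 0 -0.8 0 0 0 0.3; 0 0 -0.8 0 0 0 0.3; 0 0 -0.8 0 0 0 0.3",
)

```text
clock: 8.52
position: [0.5306, 0.143, 0.2671]
ee_rot: [0.707, 0.707, -0.0, -0.0]
contact_force: [0.5, -0.4, -0.3]
gripper_width: 0.648
grip_force: 0.0
```

```bash
python3 c.py 3 lamp_grip upper_bush lower_bush rail_red_center rack bracket
```

```text
8.525 [0.5306 0.143  0.2671] [ 0.707   0.7072 -0.0003 -0.0001] 0.6480440132819519
lamp_grip scene 0.85 [315.6 177.2] [0.5259 0.145  0.203 ]
lower_bush scene 0.86 [373.4 133.5] [0.4201 0.4924 0.057 ]
lower_bush scene 0.62 [265.9 224.9] [0.4915 0.0006 0.057 ]
rail_red_center scene 0.51 [215.  304.8] [ 0.6191 -0.2536  0.083 ]
rail_red_center scene 0.32 [202.3 295.4] [ 0.5779 -0.2655  0.083 ]
bracket scene 0.76 [372.5 140.5] [0.4088 0.5118 0.    ]
bracket scene 0.67 [268.8 236.2] [ 0.4991  0.0045 -0.    ]
lamp_grip side 0.89 [237.8 214.7] [0.5454 0.1402 0.203 ]
upper_bush side 0.74 [246.2 394.7] [0.4083 0.5062 0.107 ]
upper_bush side 0.7 [275.8 205.7] [ 0.4935 -0.0068  0.107 ]
lower_bush side 0.82 [246.6 404.4] [0.4102 0.5036 0.057 ]
lower_bush side 0.67 [274.7 219.4] [ 0.4954 -0.0034  0.057 ]
rack side 0.82 [281.5 169.9] [ 0.5488 -0.2733  0.    ]
rack side 0.29 [317.5 297.3] [0.3334 0.1743 0.    ]
bracket side 0.91 [273.1 235.1] [0.4977 0.0039 0.    ]
bracket side 0.67 [245.1 418.4] [0.4138 0.5092 0.    ]
lamp_grip wrist 0.97 [281.8 228.5] [0.5354 0.142  0.203 ]
lamp_grip wrist 0.64 [205.9  31.6] [0.4824 0.286  0.203 ]
lower_bush wrist 0.76 [250.2 291.8] [ 0.4972 -0.0026  0.057 ]
bracket wrist 0.76 [251.1 272.7] [ 0.4946 -0.004   0.    ]
```

Emit:
move_arm(
  plan="-0.3 0 -0.1 0 0 0 0.3; -0.7 -0.1 -0.1 0 0 0 0.3; -1 -0.2 -0.1 0 0 0 0.3",
)

```text
clock: 9.95
position: [0.5108, 0.0411, 0.2777]
ee_rot: [0.708, 0.707, -0.0, 0.0]
contact_force: [1.0, 0.3, -0.3]
gripper_width: 0.65
grip_force: 0.0
```

Emit:
move_arm(
  plan="-0.5 -0.1 0 0 0 0 0.3; -0.9 -0.2 0 0 0 0 0.3; -0.9 -0.2 0 0 0 0 0.3; -0.9 -0.2 0 0 0 0 0.3",
)

```text
clock: 10.45
position: [0.4912, -0.0462, 0.2777]
ee_rot: [0.707, 0.707, 0.0, -0.0]
contact_force: [0.1, 0.7, -0.6]
gripper_width: 0.649
grip_force: 0.0
```

```bash
python3 c.py 4 upper_bush lower_bush rail_red_center bracket rack; python3 -c "
from h import *
c=manip.camera_params('wrist');E=np.array(c['extrinsics']);print(-E[:3,:3].T@E[:3,3],c['intrinsics'])"
```

```text
10.45 [ 0.4912 -0.0462  0.2777] [ 0.7069  0.7073  0.0004 -0.0001] 0.6488206205765076
upper_bush scene 0.73 [267.5 216.9] [0.4989 0.0018 0.107 ]
upper_bush scene 0.69 [377.9 119.5] [0.4134 0.5074 0.107 ]
lower_bush scene 0.76 [374.4 131.4] [0.4153 0.5015 0.057 ]
rail_red_center scene 0.42 [213.5 303.8] [ 0.6145 -0.2552  0.083 ]
bracket scene 0.96 [267.  235.3] [0.4933 0.0021 0.    ]
bracket scene 0.62 [370.9 142.7] [0.4128 0.5006 0.    ]
rack scene 0.55 [142.5 326.5] [ 0.5198 -0.4273  0.    ]
rack scene 0.47 [315.2 178.6] [0.4166 0.2519 0.    ]
upper_bush side 0.8 [276.7 206.1] [ 0.4907 -0.006   0.107 ]
upper_bush side 0.8 [243.1 392.8] [0.4153 0.5043 0.107 ]
lower_bush side 0.8 [271.8 220. ] [0.5024 0.0009 0.057 ]
lower_bush side 0.58 [244.9 403.8] [0.4139 0.5034 0.057 ]
rail_red_center side 0.64 [272.2 231.7] [0.4829 0.0648 0.083 ]
rail_red_center side 0.49 [260.7 146.8] [ 0.6156 -0.2681  0.083 ]
bracket side 0.77 [249.5 417.4] [0.4057 0.5047 0.    ]
bracket side 0.61 [271.7 231.2] [ 0.5056 -0.0092  0.    ]
rack side 0.95 [281.5 175.3] [ 0.5419 -0.248   0.    ]
upper_bush wrist 0.89 [284.5 152.1] [ 0.5   -0.004  0.107]
upper_bush wrist 0.43 [283.7 146.2] [0.4991 0.0021 0.107 ]
lower_bush wrist 0.87 [281.2 143.1] [0.4975 0.0006 0.057 ]
rail_red_center wrist 0.39 [280.5 140.8] [0.4962 0.0056 0.083 ]
rail_red_center wrist 0.38 [303.9 304. ] [ 0.528  -0.2017  0.083 ]
bracket wrist 0.69 [278.2 141.6] [ 0.4945 -0.0027  0.    ]
rack wrist 0.87 [305.5 302.7] [ 0.5392 -0.2546  0.    ]
[0.49036052 0.03609598 0.43966685] [[325.1922621    0.         275.08569481]
 [  0.         325.1922621  212.11428265]
 [  0.           0.           1.        ]]
```

View pics/wrist4.png

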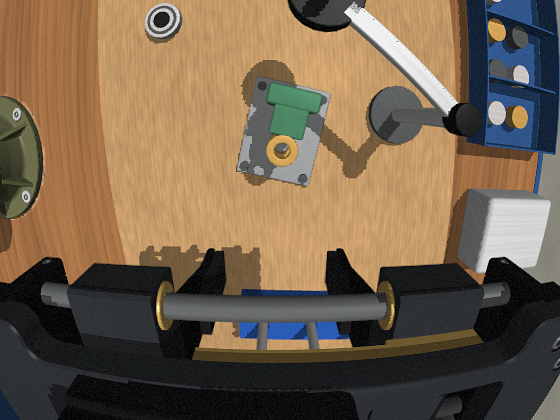

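The wrist view shows the lamp swung clear, the brass bushing ring at about (283,151), and the rack at the bottom between the fingers. Next I'll fit the ring.

```bash
cat > ring.py <<'E'
import sys
from h import *
np.set_printoptions(precision=4,suppress=True)
t,x0,y0,x1,y1=sys.argv[1],*map(int,sys.argv[2:6])
c=dict(np.load(f'pics/wrist{t}.npz'));im=cv2.imread(f'pics/wrist{t}.png')[y0:y1,x0:x1]
m=cv2.inRange(cv2.cvtColor(im,cv2.COLOR_BGR2HSV),(15,150,110),(30,255,255))
cs,_=cv2.findContours(m,cv2.RETR_EXTERNAL,cv2.CHAIN_APPROX_NONE);k=max(cs,key=cv2.contourArea)[:,0]+[x0,y0]
# fit circle in the plane z=.107
P=np.array([atz(c,p,.107,True)[:2] for p in k])
from scipy.optimize import least_squares
r=least_squares(lambda q:np.hypot(P[:,0]-q[0],P[:,1]-q[1])-q[2],[*P.mean(0),.017],loss='soft_l1',f_scale=.0005)
print(k.min(0),k.max(0),'centre',r.x,np.abs(r.fun).mean()*1e3,'mm')
cv2.imwrite('pics/ring.png',cv2.resize(im,None,fx=8,fy=8))
E
python3 ring.py 4 255 125 312 180
```

```text
[279 145] [297 165] centre [ 0.4965 -0.0018  0.0158] 0.6180831408649108 mm
```

Emit:
move_arm(
  plan="-0.3 0.3 0 0 0 0.05 0.6; -0.7 0.6 0 0 0 0.1 1; -1 0.9 0 0 0 0.15 1; -1 1 0 0 0 0.2 1; -1 1 0 0 0 0.26 1; -1 1 0 0 0 0.32 1; -1 1 0 0 0 0.38 1; -1 1 0 0 0 0.44 1; -1 1 0 0 0 0.5 1; -1 1 0 0 0 0.5 1; -1 1 0 0 0 0.5 1",
)

```text
clock: 12.72
position: [0.591, -0.147, 0.2775]
ee_rot: [1.0, 0.002, -0.0, -0.0]
contact_force: [0.3, -0.3, 0.6]
gripper_width: 0.999
grip_force: 0.0
```

Emit:
move_arm(
  plan="0 0.5 0 0 0 0 1; 0 1 0 0 0 0 1; 0 1 0 0 0 0 1; 0 1 0 0 0 0 1",
)

```text
clock: 13.22
position: [0.5911, -0.2465, 0.2774]
ee_rot: [1.0, 0.001, -0.0, -0.0]
contact_force: [-0.7, 1.0, 0.2]
gripper_width: 1.003
grip_force: 0.0
```

```bash
python3 c.py 5 rail_red_center rack; sed -i 's/(15,150,110),(30/(12,110,60),(32/' ring.py; python3 ring.py 4 255 125 312 180
```

```text
13.225 [ 0.5911 -0.2465  0.2774] [ 1.      0.0007 -0.     -0.0005] 1.0029666456245023
rail_red_center scene 0.67 [215.  306.5] [ 0.623  -0.2562  0.083 ]
rack scene 0.6 [204.9 294.5] [ 0.5423 -0.2468  0.    ]
rack scene 0.33 [141.3 325.6] [ 0.5157 -0.4286  0.    ]
rail_red_center side 0.6 [263.5 147.1] [ 0.6068 -0.269   0.083 ]
rail_red_center side 0.52 [273.9 231.7] [0.4787 0.0636 0.083 ]
rack side 0.87 [279.5 173. ] [ 0.551 -0.257  0.   ]
rack side 0.61 [272.6 218.8] [ 0.5165 -0.0566  0.    ]
rail_red_center wrist 0.58 [288.  165.7] [ 0.6153 -0.2599  0.083 ]
rack wrist 0.84 [282.7 205.2] [ 0.5455 -0.2565  0.    ]
[266 134] [297 166] centre [ 0.4968 -0.002   0.0161] 0.4165566864045722 mm
```

View pics/wrist5.png

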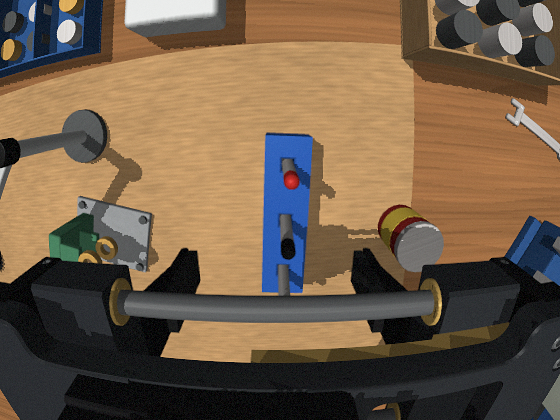

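The wrist view shows the red-banded rail standing in the rack's far socket, with its top at (292,181), and the black rail at (288,248). Both fingers are clear of the rack.

```bash
python3 - <<'E'
from h import *
np.set_printoptions(precision=4,suppress=True)
c=dict(np.load('pics/wrist5.npz'));im=cv2.imread('pics/wrist5.png')
h=cv2.cvtColor(im,cv2.COLOR_BGR2HSV)[150:200,270:315]
m=cv2.inRange(h,(0,120,60),(8,255,255))|cv2.inRange(h,(172,120,60),(180,255,255))
y,x=np.nonzero(m);x=x+270;y=y+150;print(x.min(),x.max(),y.min(),y.max(),x.mean(),y.mean(),len(x))
print('top',atz(c,((x[y>176].min()+x[y>176].max())/2,y.max()-6.5),.151,True),'band mean',atz(c,(x.mean(),y.mean()),.146,True))
rk=manip.cut_out('rack','wrist')[0]['mask'];rk=rk.astype(np.uint8)
k=max(cv2.findContours(rk,0,1)[0],key=cv2.contourArea)[:,0];print(k.min(0),k.max(0))
for p in [(265,134),(312,137),(303,292),(263,290)]: print(p,atz(c,p,.055,True))
E
```

```text
284 298 170 188 290.8157894736842 179.4517543859649 228
top [ 0.6119 -0.26    0.151 ] band mean [ 0.6127 -0.2601  0.146 ]
[262 132] [312 293]
(265, 134) [ 0.6487 -0.2336  0.055 ]
(312, 137) [ 0.6456 -0.2891  0.055 ]
(303, 292) [ 0.4372 -0.2845  0.055 ]
(263, 290) [ 0.4405 -0.2294  0.055 ]
```

Emit:
move_arm(
  plan="0.22 0.135 0 0 0 0 1; 0.22 0.135 0.4 0 0 0 1; 0.22 0.135 0.8 0 0 0 1; 0.22 0.135 0.8 0 0 0 1",
)

```text
clock: 14.22
position: [0.6108, -0.2595, 0.1938]
ee_rot: [1.0, 0.0, -0.003, -0.001]
contact_force: [-0.2, 0.1, 0.6]
gripper_width: 0.995
grip_force: 0.0
```

Emit:
move_arm(
  newtons=8,
  plan="0 0 0.4 0 0 0 1; 0 0 0.83 0 0 0 1; 0 0 0.83 0 0 0 0; 0 0 0.83 0 0 0 -0.5; 0 0 0.83 0 0 0 -1; 0 0 0.83 0 0 0 -1; 0 0 0.83 0 0 0 -1; 0 0 0.83 0 0 0 -1; 0 0 0.83 0 0 0 -1; 0 0 0.83 0 0 0 -1",
)

```text
clock: 15.48
position: [0.613, -0.2605, 0.1145]
ee_rot: [1.0, 0.0, -0.0, -0.0]
contact_force: [-0.8, -0.3, 0.1]
gripper_width: 0.171
grip_force: 0.0
```

Emit:
move_arm(
  newtons=25,
  plan="0 0 0 0 0 0 -1; 0 0 0 0 0 0 -1; 0 0 0 0 0 0 -1; 0 0 0 0 0 0 -1",
)

```text
clock: 15.98
position: [0.613, -0.2605, 0.1145]
ee_rot: [1.0, 0.0, -0.0, -0.0]
contact_force: [0.7, 0.9, 0.1]
gripper_width: 0.153
grip_force: 25.0
```

Emit:
move_arm(
  plan="0 0 -0.1 0 0 0 -1; 0 0 -0.3 0 0 0 -1; 0 0 -0.6 0 0 0 -1; 0 0 -1 0 0 0 -1; 0 0 -1 0 0 0 -1; 0 0 -1 0 0 0 -1",
)

```text
clock: 16.73
position: [0.6128, -0.2605, 0.2149]
ee_rot: [1.0, -0.0, 0.0, -0.0]
contact_force: [-1.2, 0.4, -2.1]
gripper_width: 0.152
grip_force: 25.0
```

Emit:
move_arm(
  plan="0 0 -0.35 0 0 0 -1; 0 -0.3 -0.35 0 0 0 -1; 0 -0.65 -0.35 0 0 0 -1; 0 -1 -0.35 0 0 0 -1",
)

```text
clock: 17.23
position: [0.612, -0.1593, 0.2478]
ee_rot: [1.0, -0.0, -0.002, -0.0]
contact_force: [0.7, 0.3, -1.8]
gripper_width: 0.153
grip_force: 25.0
```

Emit:
move_arm(
  plan="-0.35 -0.35 0 0 0 0 -1; -0.7 -0.7 0 0 0 0 -1; -1 -1 0 0 0 0 -1; -1 -1 0 0 0 0 -1",
)

```text
clock: 17.73
position: [0.5107, -0.0574, 0.2485]
ee_rot: [1.0, 0.002, -0.001, -0.001]
contact_force: [0.6, 0.5, -1.8]
gripper_width: 0.155
grip_force: 25.0
```

Emit:
move_arm(
  plan="-0.1 -0.3 0 0 0 0 -1; -0.16 -0.58 0 0 0 0 -1; -0.16 -0.58 0 0 0 0 -1; -0.16 -0.58 0 0 0 0 -1; -0.16 -0.58 0 0 0 0 -1",
)

```text
clock: 18.35
position: [0.4972, -0.004, 0.2492]
ee_rot: [1.0, -0.001, -0.0, 0.0]
contact_force: [-0.1, 1.4, -2.0]
gripper_width: 0.151
grip_force: 25.0
```

```bash
python3 c.py 6 rail_red_center upper_bush lower_bush; python3 - <<'E'
from h import *
im=manip.get_image('scene')
E
python3 - <<'E'
import cv2,numpy as np
a=cv2.imread('pics/wrist6.png')[150:310,180:380];b=cv2.imread('pics/side6.png')[150:250,220:345];c=cv2.imread('pics/scene6.png')[150:250,210:335]
r=lambda i:cv2.resize(i,(400,320),interpolation=cv2.INTER_CUBIC)
cv2.imwrite('pics/m6.png',np.vstack([np.hstack([r(b),r(c)]),np.hstack([cv2.resize(a,(350,280)),np.zeros((280,450,3),np.uint8)])]))
E
```

```text
18.35 [ 0.4972 -0.004   0.2492] [ 1.     -0.0011 -0.0003  0.0003] 0.15128436869439474
rail_red_center scene 0.55 [268.3 193.2] [0.4209 0.0623 0.083 ]
upper_bush scene 0.61 [375.9 118.4] [0.406  0.5056 0.107 ]
upper_bush scene 0.58 [264.8 215.6] [ 0.4909 -0.0016  0.107 ]
lower_bush scene 0.86 [264.5 226.6] [ 0.4937 -0.006   0.057 ]
lower_bush scene 0.7 [373.  129.5] [0.4063 0.5037 0.057 ]
rail_red_center side 0.55 [271.6 176. ] [ 0.545  -0.1453  0.083 ]
upper_bush side 0.96 [245.6 395.3] [0.4091 0.5076 0.107 ]
upper_bush side 0.69 [276.2 206.7] [ 0.4914 -0.0035  0.107 ]
lower_bush side 0.9 [245.7 403.6] [0.4125 0.5026 0.057 ]
lower_bush side 0.78 [272.4 219.1] [ 0.5017 -0.0028  0.057 ]
rail_red_center wrist 0.62 [275.4 244.3] [ 0.4388 -0.0028  0.083 ]
upper_bush wrist 0.76 [277.1 200. ] [ 0.4957 -0.0044  0.107 ]
lower_bush wrist 0.96 [275.6 187.6] [ 0.4964 -0.003   0.057 ]
```

View pics/m6.png

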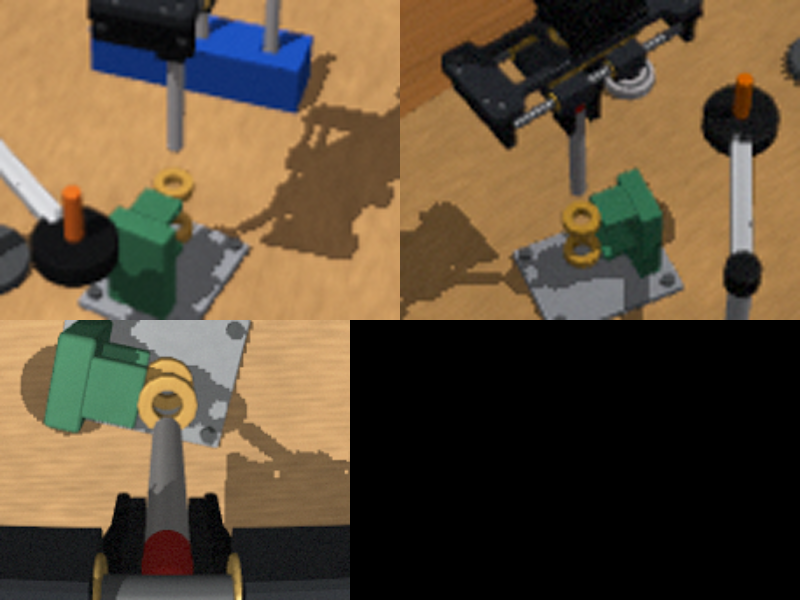

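```bash
cat > foot.py <<'E'
from h import *
import sys
np.set_printoptions(precision=4,suppress=True)
def fproj(c,P):
    K=c['intrinsics'];E=c['extrinsics'];p=E[:3,:3]@np.array(P)+E[:3,3];d=np.array([p[0],-p[1],-p[2]])
    th=np.arctan2(np.hypot(d[0],d[1]),d[2]);f=d[:2]/np.hypot(d[0],d[1])*th
    return K[:2,:2]@f+K[:2,2]
c=dict(np.load('pics/wrist6.npz'))
for z in (.150,.19,.23): print('exp axis',z,fproj(c,(.4972,-.004,z)))
print('exp foot bottom edge',fproj(c,(.4972+.007,-.004,.150)))
im=cv2.imread('pics/wrist6.png');g=im.astype(int)
for y in (208,212,216,220,225,230,235): 
    print(y,[tuple(g[y,x]) for x in range(266,288,1)] if y in() else '',end='')
hsv=cv2.cvtColor(im,cv2.COLOR_BGR2HSV)
steel=(hsv[...,1]<45)
for y in range(198,240,4):
    row=np.nonzero(steel[y,255:300])[0]+255; print(y,row.min() if len(row) else None,row.max() if len(row) else None,len(row))
for n,p in (('side',0),('scene',0)):
    cp=dict(np.load(f'pics/{n}6.npz'));print(n,proj(cp,(.4972,-.004,.1427)),proj(cp,(.497,-.002,.107)))
E
python3 foot.py; python3 ring.py 6 250 170 302 212;python3 - <<'E'
import cv2
cv2.imwrite('pics/z6.png',cv2.resize(cv2.imread('pics/wrist6.png')[170:245,240:315],None,fx=8,fy=8,interpolation=cv2.INTER_NEAREST))
E
```

```text
exp axis 0.15 [276.9268 211.7896]
exp axis 0.19 [277.2291 228.2666]
exp axis 0.23 [277.6399 250.9411]
exp foot bottom edge [276.942  203.8111]
208 212 216 220 225 230 235 198 293 299 7
202 271 299 18
206 258 299 17
210 257 299 32
214 266 299 34
218 267 299 33
222 267 283 17
226 267 283 17
230 266 283 18
234 266 284 19
238 266 284 19
side [274.2021 196.4623] [274.0296 206.6725]
scene [265.2214 210.3833] [265.9947 217.1325]
[259 172] [292 211] centre [ 0.5064 -0.0024  0.0163] 2.90324341525307 mm
```

View pics/z6.png

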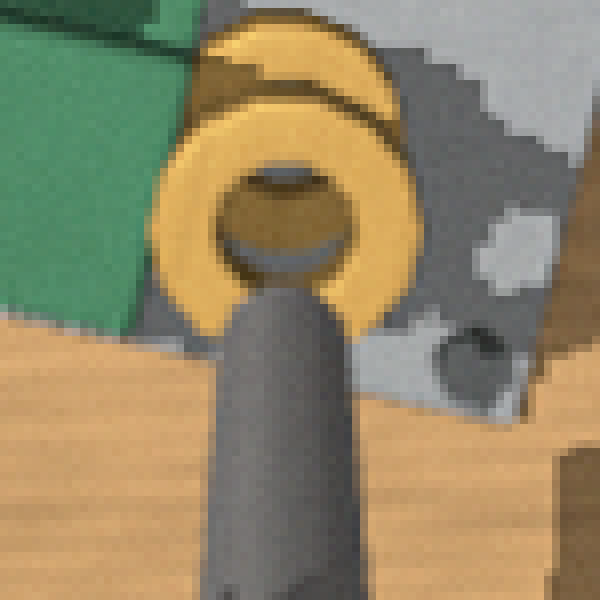

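The zoom shows the upper bushing's bore at wrist pixel (275.3,197.9). The rail's foot tip is at (274.9,205.5), nearly aligned sideways.

```bash
python3 - <<'E'
from h import *
np.set_printoptions(precision=4,suppress=True)
c=dict(np.load('pics/wrist6.npz'))
print('bush',atz(c,(275.3,197.9),.107,True),'foot',atz(c,(274.9,214.2),.150,True),'cam',ray(c,(1,1),True)[0])
for v in (198.5,): print('lower?',atz(c,(275,v),.057,True))
# far rail points, grip height
for z in(.19,.21,.23): print(z,[atz(c,(275.2,v),z,True) for v in (228.3,)])
E
```

```text
bush [ 0.4978 -0.0027  0.107 ] foot [ 0.4951 -0.0023  0.15  ] cam [ 0.5793 -0.0024  0.4117]
lower? [ 0.4838 -0.0024  0.057 ]
0.19 [array([ 0.4972, -0.0025,  0.19  ])]
0.21 [array([ 0.5046, -0.0025,  0.21  ])]
0.23 [array([ 0.512 , -0.0025,  0.23  ])]
```

Emit:
move_arm(
  plan="0.02 0.0 0.15 0 0 0 -1; 0.02 0.0 0.3 0 0 0 -1; 0.02 0.0 0.32 0 0 0 -1; 0.02 0.0 0.32 0 0 0 -1; 0.02 0.0 0.32 0 0 0 -1",
)

```text
clock: 19.62
position: [0.4994, -0.0025, 0.218]
ee_rot: [1.0, -0.0, 0.0, -0.0]
contact_force: [-0.5, 0.4, -2.1]
gripper_width: 0.154
grip_force: 25.0
```

```bash
python3 c.py 7 upper_bush;python3 - <<'E'
import cv2,numpy as np
r=lambda n,b,f:cv2.resize(cv2.imread(f'pics/{n}7.png')[b[1]:b[1]+50,b[0]:b[0]+50],None,fx=f,fy=f,interpolation=cv2.INTER_NEAREST)
w=r('wrist',(250,170),10);s=np.vstack([r('side',(250,180),5.5),r('scene',(240,190),5.5)])[:500]
cv2.imwrite('pics/z7.png',np.hstack([w,s]))
E
```

```text
19.625 [ 0.4994 -0.0025  0.218 ] [ 1.     -0.      0.0005 -0.    ] 0.1540067489913783
upper_bush scene 0.96 [266.6 216.9] [ 0.4974 -0.0002  0.107 ]
upper_bush scene 0.83 [375.9 117.2] [0.4021 0.5094 0.107 ]
upper_bush side 0.85 [273.5 208.8] [0.4962 0.0061 0.107 ]
upper_bush side 0.77 [246.8 391.1] [0.4094 0.4991 0.107 ]
upper_bush wrist 0.85 [276.3 213.4] [ 0.4944 -0.0034  0.107 ]
upper_bush wrist 0.19 [274.4 207.8] [ 0.4996 -0.0017  0.107 ]
```

View pics/z7.png

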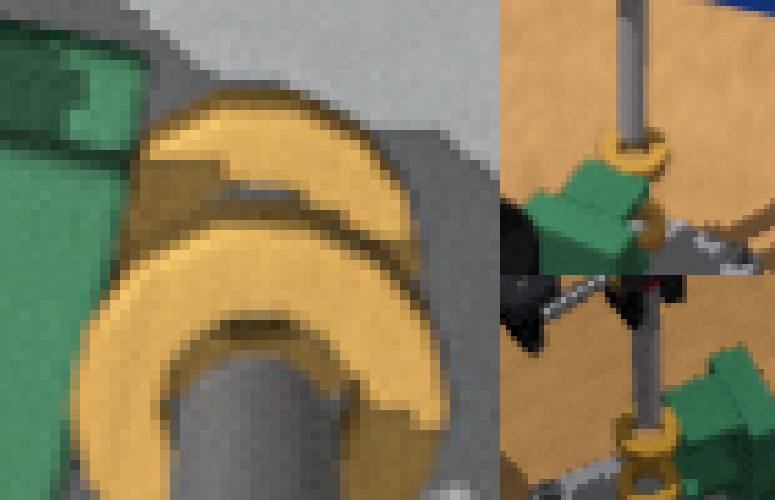

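The foot is over the bore: ring centre at crop (260,407), rail centre at crop (256–260, ~400), aligned to within about 1 mm. Next I'll lower it slowly and watch the force.

Emit:
move_arm(
  plan="-0.005 0 0.04 0 0 0 -1; -0.005 0 0.08 0 0 0 -1; -0.005 0 0.12 0 0 0 -1; -0.005 0 0.16 0 0 0 -1; -0.005 0 0.2 0 0 0 -1; -0.005 0 0.2 0 0 0 -1",
)

```text
clock: 20.68
position: [0.4982, -0.0026, 0.1971]
ee_rot: [1.0, -0.0, -0.0, 0.0]
contact_force: [0.2, 0.1, -1.9]
gripper_width: 0.153
grip_force: 25.0
```

Emit:
move_arm(
  plan="0 0 0.06 0 0 0 -1; 0 0 0.12 0 0 0 -1; 0 0 0.18 0 0 0 -1; 0 0 0.24 0 0 0 -1; 0 0 0.27 0 0 0 -1; 0 0 0.27 0 0 0 -1",
)

```text
clock: 21.42
position: [0.4984, -0.0025, 0.1703]
ee_rot: [1.0, 0.0, -0.0, 0.0]
contact_force: [-0.1, 0.2, -2.6]
gripper_width: 0.152
grip_force: 25.0
```

Emit:
move_arm(
  plan="0 0 0.03 0 0 0 -1; 0 0 0.06 0 0 0 -1; 0 0 0.09 0 0 0 -1; 0 0 0.12 0 0 0 -1; 0 0 0.12 0 0 0 -1",
)

```text
clock: 22.05
position: [0.4983, -0.0026, 0.1582]
ee_rot: [1.0, -0.0, -0.0, 0.0]
contact_force: [-0.1, -0.0, -2.4]
gripper_width: 0.152
grip_force: 25.0
```

Emit:
move_arm(
  plan="0 0 0.04 0 0 0 -1; 0 0 0.08 0 0 0 -1; 0 0 0.12 0 0 0 -1; 0 0 0.16 0 0 0 -1; 0 0 0.2 0 0 0 -1; 0 0 0.24 0 0 0 -1; 0 0 0.24 0 0 0 -1; 0 0 0.24 0 0 0 -1",
)

```text
clock: 23.05
position: [0.4986, -0.0025, 0.1347]
ee_rot: [1.0, 0.0, 0.0, -0.0]
contact_force: [-0.1, 0.4, -2.7]
gripper_width: 0.153
grip_force: 25.0
```

```bash
python3 c.py 8 lamp_grip rail_red_center;python3 - <<'E'
import cv2,numpy as np
r=lambda n,b:cv2.resize(cv2.imread(f'pics/{n}8.png')[b[1]:b[1]+90,b[0]:b[0]+60],(400,600),interpolation=cv2.INTER_CUBIC)
cv2.imwrite('pics/z8.png',np.hstack([r('side',(245,165)),r('scene',(235,175))]))
E
```

```text
23.05 [ 0.4986 -0.0025  0.1347] [ 1.      0.      0.0001 -0.    ] 0.15279798528256183
lamp_grip scene 0.69 [314.4 181.9] [0.5362 0.1323 0.203 ]
rail_red_center scene 0.57 [268.9 216.2] [0.4866 0.0154 0.083 ]
rail_red_center side 0.59 [274.7 205.5] [ 0.503  -0.0301  0.083 ]
rail_red_center wrist 0.81 [277.7 245.6] [ 0.4885 -0.0042  0.083 ]
```

View pics/z8.png

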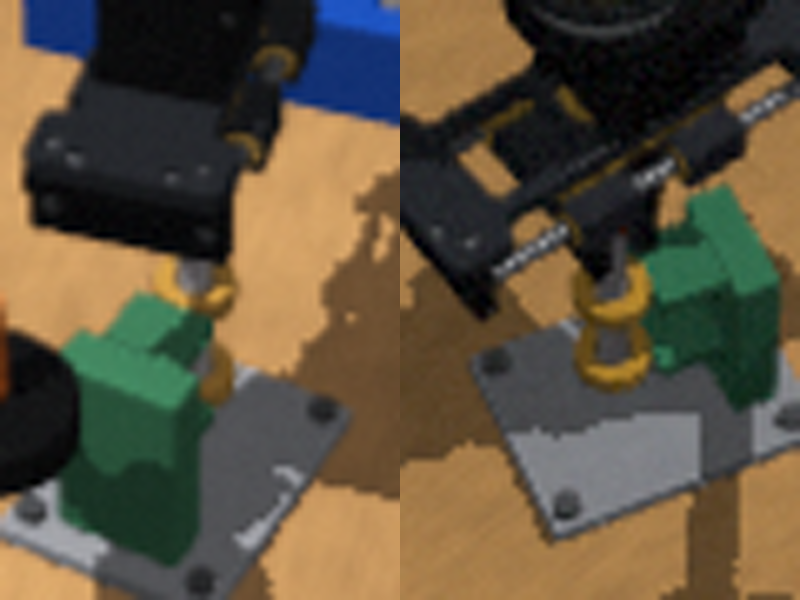

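The rail passes through the upper bushing (side crop (195,280)) and into the lower one (scene crop (612,345)). The only force on the tool is its weight, so nothing touches the base. By grasp geometry the foot is about 28 mm above the bench. Handing in.

```bash
python3 -c "
from station import manip
print(manip.close_job())"
```

```text
the job is handed in; nothing more can be done
None
```

The lamp is swung about 75° to the left, and the red-banded rail is still held upright through both bushings, its foot about 28 mm above the bench by grasp geometry: below the lower bushing, clear of the base plate.

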